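Sort a left-hand and a right-hand door hinge into their trays

ROBOT

A 6-joint arm with a two-finger parallel gripper is mounted at the origin on a cart in front of the work surface, level with it; the furniture and walls round the work are solid. World frame = base frame: x ahead of the robot, y to its left, z up, the work surface at z = 0. Lengths are in mm, angles in rad, forces in N, time in s.
With the tool pointing down it reaches from about 350 to 775 mm from the base axis. Payload 7.3 kg.
Tool frame: the origin (TCP) lies at the very end of the fingers, on their centre line; the grasp point (between the pads) lies 19 mm behind it; z points along the fingers, y is the line along which they close (so a half turn about z gives the same grasp; the last joint's range is limited). The gripper opens to 92 mm and grips with 3 to 60 N. Pads are 19 mm wide; open, the fingers measure 130 mm over their backs; the gripper's body (75 mm by 190 mm) begins 47 mm behind the grasp point.
Start: joints at [1.152, 0.342, 1.524, -0, 1.275, -0.146], TCP at [141.435, 505.61, 226.741] pointing down, gripper open.
Joint ranges: [-2.53, 2.53], [-0.77, 2.02], [0.04, 2.7], [-1, 4.14], [0.28, 2.66], [-3.11, 3.11]. Speed limits (rad/s): [2.57, 2.57, 3.14, 3.14, 3.14, 3.14].

INTERFACE

Orientations are given as [roll, pitch, yaw] about the fixed x, y, z axes, in that order (R = Rz(yaw) Ry(pitch) Rx(roll)).
In Python, from plant import bot gives the robot as it stands.
- The arm moves only by the tool jog_arm, never from a script. Its argument "targets" is a list of rows, each an object with "xyz": the shift along the tool's x, y, z as a fraction of full scale, a list of three; "spin": the turn about the tool's z as a fraction of full scale. In form: [{"xyz": [x, y, z], "spin": spin}, ...]. A call has exactly 10 rows; each row shifts and turns the commanded pose from where the row before left it, along the tool's axes as they then stand; what a row does not reach is not made up. Full scale, the value 1, is 80 mm for a shift and 0.1 rad for a turn. A row lasts 1/8 s, in which the tool goes at most 62.5 mm and 10.7 degrees, less where a joint would pass 70% of its speed; a pose out of reach is approached as far as the arm can. A call with a number of a shift or a turn outside -1 to 1 is refused whole. A call with a gripper value outside its range is refused whole. "gripper" is the opening in per cent of the stroke, from 0 (shut) to 100 (fully open), set as the call begins (left out, the last holds). The fingers move at their own pace and stop on an object; the grip force is fixed at half the most. Time passes only in rows, so rows that do not move let the fingers close, or fill a call up. It gives the time, the measured TCP pose, the force, the opening and the grip force at its end, in the units of the state.
- bot.get_obs(): the state, without advancing time (a new reading comes with each control period).
- bot.capture(name): name is "scene" or "top"; returns the picture (384x512x3 uint8, blue, green, red); there is no depth.
- bot.get_calibration(name): a dict with "vfov" (degrees; the focal length in pixels is half the picture's height over the tangent of half this angle, whatever the lens; pixels are square), "cx", "cy" (the principal point, pixels), "eye" and "rotation" of the camera in the world. Camera axes: x right, y down, z forward; pixel columns grow to the right and rows downward; lengths in mm; the calibration is good to about 2 mm. A picture is of the moment at which its call begins. get_calibration takes no time and is no camera call.
- bot.close_job(): hands the job in; it is judged then, once.
The state is a dict: "time": time; "joint_positions": joint angles; "dq": joint speeds; "tau": joint torques, N m; "tool_pos": TCP position; "tcp_rot": TCP orientation; "contact_force": force on the tool from outside, world axes, zero at the start; "moment": the same for the moment, N m; "grip_width": finger opening in mm; "finger_force": force on a finger pad.
Only numpy, scipy, OpenCV 4.12 (cv2) and the standard library are available. Lean on these libraries where they do the work, as an engineer would, in place of code of your own. Each camera call takes 0.05 s, during which the arm holds its last target. There are 200 camera calls.

TASK

Sort the two incubator door hinges on the bench: put the left-hand hinge into the blue tray and the right-hand hinge into the orange tray, each standing upright on its foot plate on the tray's floor. With the hinge standing on its foot plate and its round knuckle pointing away from you, the foot plate sticks out to the left on the left-hand hinge and to the right on the right-hand one.

Things in the scene. Friction and masses are not known exactly. Their poses are not given: they have to be found in the camera images.
- hinge_left: Left-hand hinge half, bare aluminium, 0.12 kg, loose, on its foot plate. Flange 76 x 10 x 45 mm high; round knuckle (20 mm across, brass bush on top) at its +x end, axis at x=+36; foot plate 70 x 42 x 6 mm high, to +y. Origin: underside, mid flange. x: along flange to knuckle (-42 to +46 mm); z up. Grip across the flange (along y) at the origin, 30 mm up.
- hinge_right: Right-hand hinge half, bare aluminium, 0.12 kg, loose, on its foot plate. Flange 76 x 10 x 45 mm high; round knuckle (20 mm across, brass bush on top) at its +x end, axis at x=+36; foot plate 70 x 42 x 6 mm high, to -y (mirror image). Origin: underside, mid flange. x: along flange to knuckle (-42 to +46 mm); z up. Grip across the flange (along y) at the origin, 30 mm up.
- tray_blue: Open blue parts tray with a small blank white plate on its front, for the left-hand hinge; 150 (x) x 180 (y) x 30 mm high, walls and floor 5 mm thick (room inside 140 x 170 mm), fixed to the bench. Origin: centre of its underside; z up.
- tray_orange: Open orange parts tray of the same shape and size, for the right-hand hinge, fixed to the bench. Origin: centre of its underside; z up.
Not all that is in view belongs to the job. Leave any brown or pink look-alike of the hinge_right alone.

How it is judged (in metres and radians):
At the end, for the whole second after the job is handed in: Left-hand hinge in the blue tray, right-hand hinge in the orange one: origin within the inner walls (70 mm in the tray's x, 85 mm in its y from centre) and under 12 mm above the tray's underside, upright within 10 degrees, at rest (under 20 mm/s) (x of hinge_left in the frame of tray_blue between -0.07 and 0.07 m and y of hinge_left in the frame of tray_blue between -0.085 and 0.085 m and z of hinge_left in the frame of tray_blue below 0.012 m and angle between each of hinge_left, hinge_right's own z axis and vertical below 0.175 rad and linear speed of each of hinge_left, hinge_right below 0.02 m/s and x of hinge_right in the frame of tray_orange between -0.07 and 0.07 m and y of hinge_right in the frame of tray_orange between -0.085 and 0.085 m and z of hinge_right in the frame of tray_orange below 0.012 m); the robot touches nothing.
It also fails if it takes over 54 s, if anything falls off the work surface, if the arm or the gripper's body presses on something with over 40 N, if the wrist force passes 120 N, or if a joint passes its speed limit or range.

## Working session

There is one attempt and no reset: what is moved stays moved. The work goes in short steps, Python scripts to look and compute and a tool call to move; the robot and the scene stay as the last step left them, time stands still between calls to the robot, and variables do not carry over. Pictures are saved under pics/ and viewed, at most 10 in all, crops included, and the job is handed in when it is done.

Besides the shell and the picture viewer there is one more tool, called after "Call:" as name(argument=value, ...) on one line, values as JSON. jog_arm: Moves the arm, as the interface text tells. Shift numbers are shares of 80 mm and turn numbers shares of 0.1 rad, none past 1 either way. Its arguments: {"type":"object","properties":{"targets":{"type":"array","items":{"type":"object","properties":{"xyz":{"type":"array","items":{"type":"number"}},"spin":{"type":"number"}}}},"gripper":{"type":"number"}},"required":["targets"]}

```bash
mkdir -p pics; python3 - <<'E'
from plant import bot
import cv2
for n in("scene","top"):
    cv2.imwrite(f"pics/{n}0.png",bot.capture(n)); print(n,bot.get_calibration(n))
o=bot.get_obs();print(o)
E
```

```text
scene {'vfov': 50.20985354048698, 'cx': 255.17979346956855, 'cy': 187.74158104477056, 'eye': array([ 103.39812554, -525.53228174,  673.60955842]), 'rotation': array([-2.29464926, -0.01136306, -0.71742249])}
top {'vfov': 49.64760905629467, 'cx': 258.69878405386413, 'cy': 186.25674733747888, 'eye': array([ 355.39050099,  -13.9175108 , 1158.20933418]), 'rotation': array([-2.94908234e+00, -8.51753714e-04, -1.57734455e+00])}
{'time': 0.1, 'joint_positions': array([ 1.15199895e+00,  3.42648832e-01,  1.52484924e+00, -2.27369114e-05,
        1.27538240e+00, -1.45998696e-01]), 'dq': array([ 0.00073974, -0.00069654, -0.00295691, -0.00069761,  0.0016375 ,
       -0.00133299]), 'tau': array([ 6.09530689e-04, -4.32011354e+01, -2.44689882e+01,  7.18527683e-02,
        5.27181511e-02, -7.04833201e-05]), 'tool_pos': array([141.30054711, 505.28994132, 226.1418553 ]), 'tcp_rot': array([-3.14031537e+00, -1.65841347e-04,  2.86880050e+00]), 'contact_force': array([-0.21440423, -0.61555533,  0.25351366]), 'moment': array([-0.00544713, -0.00501033, -0.01797707]), 'finger_force': 0.0, 'grip_width': 91.69682924978119}
```

View pics/scene0.png

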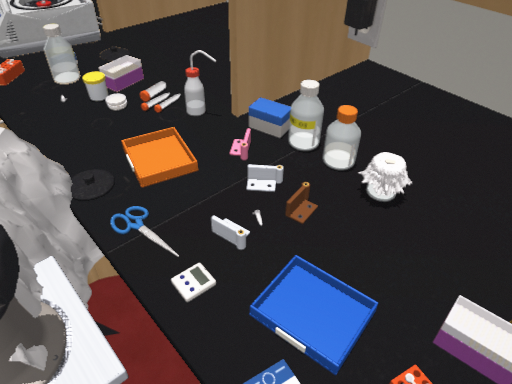

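View pics/top0.png

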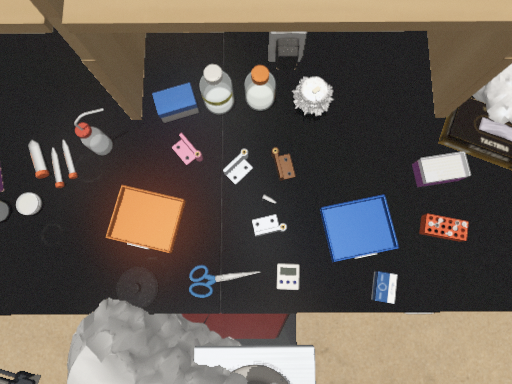

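The scene picture shows the bare hinges near (265,175) and (230,230). In the top picture they are near (238,165) and (268,225), with orange tray at (145,218) and blue tray at (360,228). Brown is at (284,163) and pink at (186,149). Next I'll enlarge the hinges.

```bash
cat > h.py <<'E'
import numpy as np,cv2
from scipy.spatial.transform import Rotation as R
from plant import bot
def ray(n,u,v):
    c=bot.get_calibration(n);f=192/np.tan(np.radians(c['vfov']/2))
    d=np.array([(u-c['cx'])/f,(v-c['cy'])/f,1.]);return c['eye'],R.from_euler('xyz',c['rotation']).as_matrix()@d
def onz(n,u,v,z):
    e,d=ray(n,u,v);return e+d*(z-e[2])/d[2]
E
python3 - <<'E'
from h import *
t=cv2.imread('pics/top0.png');s=cv2.imread('pics/scene0.png')
a=cv2.resize(t[140:245,215:305],None,fx=5,fy=5,interpolation=cv2.INTER_CUBIC)
b=cv2.resize(s[155:255,205:290],None,fx=4,fy=4,interpolation=cv2.INTER_CUBIC)
b=cv2.copyMakeBorder(b,0,a.shape[0]-b.shape[0],0,0,cv2.BORDER_CONSTANT)
cv2.imwrite('pics/crop0.png',np.hstack([a,b])) ;print(np.hstack([a,b]).shape)
hsv=cv2.cvtColor(t,cv2.COLOR_BGR2HSV)
for n,lo,hi in(('orange',(8,150,90),(22,255,255)),('blue',(105,150,60),(125,255,255))):
    m=cv2.inRange(hsv,lo,hi);cs=cv2.findContours(m,cv2.RETR_EXTERNAL,2)[0];c=max(cs,key=cv2.contourArea)
    q=cv2.boxPoints(cv2.minAreaRect(c));P=np.array([onz('top',*p,30)[:2] for p in q]);print(n,q.round(),P.round(),P.mean(0),np.linalg.norm(P-np.roll(P,1,0),axis=1))
    m=cv2.inRange(cv2.cvtColor(s,cv2.COLOR_BGR2HSV),lo,hi)
for nm,u,v in(('A',238,165),('B',268,225)):print(nm,onz('top',u,v,20))
E
```

```text
(525, 790, 3)
orange [[105. 237.]
 [118. 182.]
 [186. 199.]
 [172. 254.]] [[437. 401.]
 [589. 373.]
 [540. 185.]
 [391. 218.]] [489.29423015 294.05798442] [189.09675695 154.38021163 194.03803732 152.96806423]
blue [[319. 207.]
 [387. 193.]
 [399. 248.]
 [331. 262.]] [[ 516. -182.]
 [ 555. -371.]
 [ 403. -392.]
 [ 367. -208.]] [ 460.2561338 -288.0047637] [151.58884436 192.77527251 152.81320862 187.88675717]
A [638.72778693  41.66770282  20.        ]
B [468.77395419 -41.15192028  20.        ]
```

View pics/crop0.png

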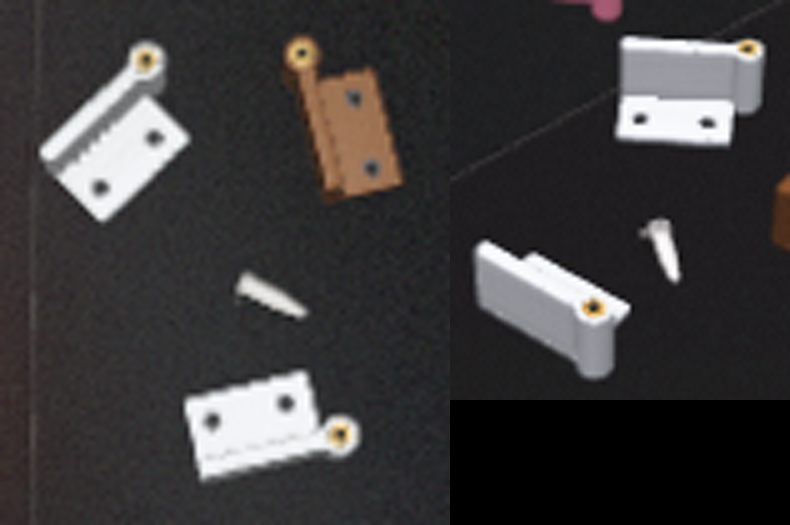

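Top crop: A (upper, brass at 146,60) has its knuckle up-right and its plate on the right, so it is hinge_right. B (lower, brass at 340,434) has its knuckle to the right and its plate on the left (image up), so it is hinge_left. The scene crop agrees with this. Next I'll measure them accurately.

```bash
cat >> h.py <<'E'
def tri(p,q):
    (e1,d1),(e2,d2)=ray('top',*p),ray('scene',*q)
    s=np.linalg.lstsq(np.c_[d1,-d2],e2-e1,rcond=None)[0];a,b=e1+d1*s[0],e2+d2*s[1];return (a+b)/2,np.linalg.norm(a-b)
def brass(im,u,v,r=7):
    u0,v0=int(u)-r,int(v)-r
    h=cv2.cvtColor(im[v0:v0+2*r+1,u0:u0+2*r+1],cv2.COLOR_BGR2HSV)
    m=cv2.inRange(h,(10,70,60),(35,255,255));m=cv2.connectedComponents(m)[1]
    k=np.argmax(np.bincount(m[m>0]));y,x=np.nonzero(m==k);return x.mean()+u0,y.mean()+v0
E
python3 - <<'E'
from h import *
t=cv2.imread('pics/top0.png');s=cv2.imread('pics/scene0.png')
C=lambda x,y:((x+.5)/5-.5+215,(y+.5)/5-.5+140)
S=lambda x,y:((x-450+.5)/4-.5+205,(y+.5)/4-.5+155)
D={'A':dict(bt=(146,60),bs=(748,48),holes=[(101,188),(155,137)],end=(48,158)),
   'B':dict(bt=(340,434),bs=(593,307),holes=[(212,421),(286,403)],end=(203,468))}
for k,d in D.items():
    bt=brass(t,*C(*d['bt']));bs=brass(s,*S(*d['bs']))
    P,g=tri(bt,bs);print(k,'brass',bt,C(*d['bt']),bs,S(*d['bs']),P.round(1),'gap',g.round(1))
    h=[onz('top',*C(*q),6) for q in d['holes']];dh=h[1]-h[0];e=onz('top',*C(*d['end']),45);de=P-e
    y1,y2=[np.degrees(np.arctan2(w[1],w[0])) for w in(dh,de)];print(' yaw holes',y1,'end',y2,'len',np.linalg.norm(de[:2]),'holes d',np.linalg.norm(dh))
    kp=onz('top',*bt,46)
    for yw in(y1,y2):
        c,sn=np.cos(np.radians(yw)),np.sin(np.radians(yw));print('  origin',(kp[:2]-36*np.array([c,sn])).round(1))
    c,sn=np.cos(np.radians(y1)),np.sin(np.radians(y1));print('  holes in knuckle frame',[(np.array([[c,sn],[-sn,c]])@(q-kp)[:2]).round(1) for q in h])
E
```

```text
A brass (np.float64(243.6), np.float64(151.5)) (243.8, 151.6) (np.float64(279.06666666666666), np.float64(166.4)) (279.125, 166.625) [670.3  24.7  48.1] gap 0.5
 yaw holes -46.04287360304546 end -44.19229363554288 len 76.91990437925269 holes d 42.628967918480065
  origin [645.7  50.9]
  origin [644.9  50.1]
  holes in knuckle frame [array([-63.5, -27.8]), array([-20.8, -27.8])]
B brass (np.float64(282.5833333333333), np.float64(226.41666666666666)) (282.6, 226.4) (np.float64(240.52631578947367), np.float64(231.47368421052633)) (240.375, 231.375) [462.  -79.5  47.8] gap 0.1
 yaw holes -76.68121251325931 end -76.64663307399508 len 75.4205043735154 holes d 42.3984407640127
  origin [453.8 -44.5]
  origin [453.8 -44.5]
  holes in knuckle frame [array([-64.1,  27.1]), array([-21.7,  27.1])]
```

Call:
jog_arm(targets=[{"xyz": [0,0,0],"spin": 1},{"xyz": [0,0,0],"spin": 1},{"xyz": [0,0,0],"spin": 1},{"xyz": [0,0,0],"spin": 1},{"xyz": [0,0,0],"spin": 1},{"xyz": [0,0,0],"spin": 1},{"xyz": [0,0,0],"spin": 1},{"xyz": [0,0,0],"spin": 1},{"xyz": [0,0,0],"spin": 1},{"xyz": [0,0,0],"spin": 0.66}], gripper=50)

```text
time: 1.35
tool_pos: [141.3, 505.4, 226.3]
tcp_rot: [-3.141, 0.001, 1.9]
contact_force: [0.2, 0.4, 0.1]
grip_width: 45.9
finger_force: 0.0
```

```bash
cat >> h.py <<'E'
def go(x,y,z,yaw=None):
    "shift in tool axes (full-scale units) and spin still to go to a TCP goal"
    o=bot.get_obs();M=R.from_euler('xyz',o['tcp_rot']).as_matrix();d=M.T@(np.array([x,y,z])-o['tool_pos'])/80
    sp=0 if yaw is None else -((yaw-o['tcp_rot'][2]+np.pi/2)%np.pi-np.pi/2)/.1
    print('t',round(o['time'],2),'pos',o['tool_pos'].round(1),'rot',o['tcp_rot'].round(3),'q',o['joint_positions'].round(2),'F',o['contact_force'].round(1),'w',round(o['grip_width'],1),'grip',round(o['finger_force'],1))
    print('  shift',d.round(3),'spin',round(sp,2))
E
python3 -c "
from h import *
go(453.8,-44.5,150,1.803)"
```

```text
t 1.35 pos [141.3 505.4 226.3] rot [-3.141e+00  1.000e-03  1.900e+00] q [ 1.15  0.34  1.52 -0.    1.28  0.82] F [0.2 0.4 0.1] w 45.9 grip 0.0
  shift [-7.767  1.473  0.958] spin 0.97
```

Call:
jog_arm(targets=[{"xyz": [-0.3,0.5,0],"spin": 0},{"xyz": [-0.5,0.5,0],"spin": 0},{"xyz": [-0.7,0.3,0],"spin": 0},{"xyz": [-0.75,0.17,0],"spin": 0},{"xyz": [-0.75,0,0],"spin": 0},{"xyz": [-0.75,0,0],"spin": 0},{"xyz": [-0.75,0,0],"spin": 0},{"xyz": [-0.75,0,0],"spin": 0},{"xyz": [-0.75,0,0],"spin": 0},{"xyz": [-0.5,0,0],"spin": 0.97}])

```text
time: 2.6
tool_pos: [422.4, 50.0, 226.6]
tcp_rot: [-3.141, 0.0, 1.802]
contact_force: [-0.6, 0.8, 1.1]
grip_width: 46.2
finger_force: 0.0
```

```bash
python3 -c "
from h import *
go(453.8,-44.5,70,1.803)"
```

```text
t 2.6 pos [422.4  50.  226.6] rot [-3.141  0.     1.802] q [-0.06  0.16  1.77 -0.    1.21 -0.29] F [-0.6  0.8  1.1] w 46.2 grip 0.0
  shift [-1.239  0.112  1.957] spin -0.01
```

Call:
jog_arm(targets=[{"xyz": [-0.5,0.112,0],"spin": 0},{"xyz": [-0.5,0,0],"spin": 0},{"xyz": [-0.239,0,0.2],"spin": 0},{"xyz": [0,0,0.5],"spin": 0},{"xyz": [0,0,0.5],"spin": 0},{"xyz": [0,0,0.4],"spin": 0},{"xyz": [0,0,0.3],"spin": 0},{"xyz": [0,0,0.05],"spin": 0},{"xyz": [0,0,0],"spin": 0},{"xyz": [0,0,0],"spin": 0}])

```text
time: 3.85
tool_pos: [454.6, -42.1, 71.7]
tcp_rot: [3.14, 0.001, 1.806]
contact_force: [-0.2, -0.9, -0.3]
grip_width: 46.0
finger_force: 0.0
```

```bash
python3 -c "
from h import *
go(453.8,-44.5,11.5,1.803)
cv2.imwrite('pics/s1.png',cv2.resize(bot.capture('scene')[130:290,150:350],None,fx=3,fy=3,interpolation=cv2.INTER_CUBIC))"
```

```text
t 3.85 pos [454.6 -42.1  71.7] rot [3.140e+00 1.000e-03 1.806e+00] q [-0.26  0.42  1.91  0.    0.81 -0.5 ] F [-0.2 -0.9 -0.3] w 46.0 grip 0.0
  shift [-0.026 -0.018  0.752] spin 0.03
```

View pics/s1.png

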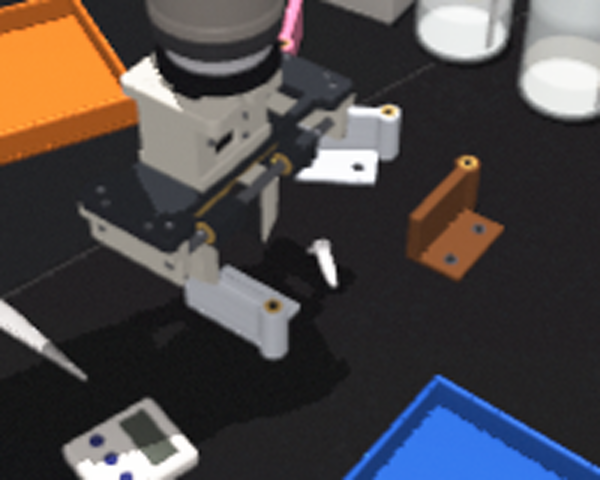

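The fingers, at about (205,265) and (268,215) in the crop, straddle hinge B's flange. I can go down.

Call:
jog_arm(targets=[{"xyz": [-0.026,-0.018,0.2],"spin": 0},{"xyz": [0,0,0.2],"spin": 0},{"xyz": [0,0,0.2],"spin": 0},{"xyz": [0,0,0.1],"spin": 0},{"xyz": [0,0,0.05],"spin": 0},{"xyz": [0,0,0],"spin": 0},{"xyz": [0,0,0],"spin": 0},{"xyz": [0,0,0],"spin": 0},{"xyz": [0,0,0],"spin": 0},{"xyz": [0,0,0],"spin": 0}])

```text
time: 5.15
tool_pos: [453.0, -44.3, 10.8]
tcp_rot: [3.141, 0.0, 1.806]
contact_force: [-0.2, -0.3, 1.0]
grip_width: 46.0
finger_force: 0.0
```

Call:
jog_arm(targets=[{"xyz": [0,0,0],"spin": 0},{"xyz": [0,0,0],"spin": 0},{"xyz": [0,0,0],"spin": 0},{"xyz": [0,0,0],"spin": 0},{"xyz": [0,0,0],"spin": 0},{"xyz": [0,0,0],"spin": 0},{"xyz": [0,0,0],"spin": 0},{"xyz": [0,0,0],"spin": 0},{"xyz": [0,0,0],"spin": 0},{"xyz": [0,0,0],"spin": 0}], gripper=0)

```text
time: 6.4
tool_pos: [453.0, -44.3, 10.7]
tcp_rot: [3.141, -0.0, 1.806]
contact_force: [0.8, 0.4, -0.8]
grip_width: 9.7
finger_force: 30.0
```

```bash
python3 - <<'E'
from h import *
th=-1.338;c,s=np.cos(th),np.sin(th)
g=np.array([460,-288])-np.array([[c,-s],[s,c]])@np.array([2,20]);print(g)
go(*g,120,1.803)
E
```

```text
[ 440.07809958 -290.66793618]
t 6.4 pos [453.  -44.3  10.7] rot [ 3.141 -0.     1.806] q [-0.27  0.53  1.96  0.    0.65 -0.5 ] F [ 0.8  0.4 -0.8] w 9.7 grip 30.0
  shift [-2.957 -0.874 -1.366] spin 0.03
```

Call:
jog_arm(targets=[{"xyz": [0,0,-0.2],"spin": 0},{"xyz": [0,0,-0.5],"spin": 0},{"xyz": [0,0,-0.4],"spin": 0},{"xyz": [-0.3,-0.1,-0.1],"spin": 0},{"xyz": [-0.5,-0.15,0],"spin": 0},{"xyz": [-0.6,-0.2,0],"spin": 0},{"xyz": [-0.6,-0.2,0],"spin": 0},{"xyz": [-0.6,-0.15,0],"spin": 0},{"xyz": [-0.36,-0.07,0],"spin": 0},{"xyz": [0,0,0],"spin": 0}])

```text
time: 7.65
tool_pos: [439.9, -292.6, 106.2]
tcp_rot: [-3.141, -0.0, 1.803]
contact_force: [-0.8, 0.8, -1.2]
grip_width: 9.8
finger_force: 30.0
```

```bash
python3 -c "
from h import *
go(440,-290.7,17,1.803)
im=bot.capture('scene');cv2.imwrite('pics/s2.png',cv2.resize(im[180:384,200:440],None,fx=2.5,fy=2.5,interpolation=cv2.INTER_CUBIC))"
```

```text
t 7.65 pos [ 439.9 -292.6  106.2] rot [-3.141 -0.     1.803] q [-0.73  0.48  1.68 -0.    0.99 -0.96] F [-0.8  0.8 -1.2] w 9.8 grip 30.0
  shift [0.022 0.006 1.115] spin 0.0
```

View pics/s2.png

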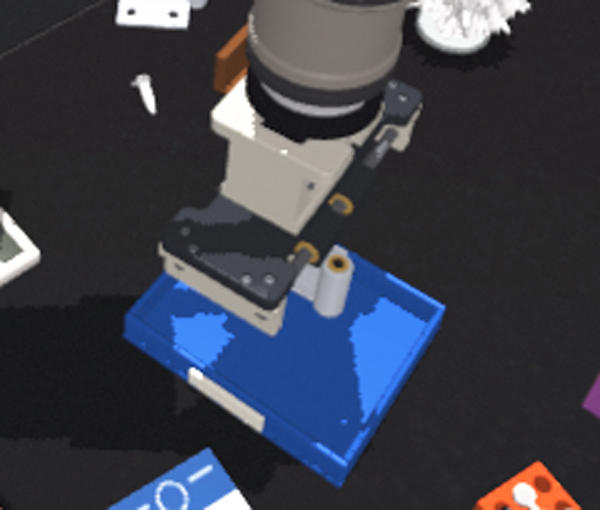

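The hinge hangs upright inside the blue tray, with its knuckle at about (335,285) in the crop. Next I'll lower it, then open only part way.

Call:
jog_arm(targets=[{"xyz": [0.02,0,0.3],"spin": 0},{"xyz": [0,0,0.3],"spin": 0},{"xyz": [0,0,0.2],"spin": 0},{"xyz": [0,0,0.15],"spin": 0},{"xyz": [0,0,0.1],"spin": 0},{"xyz": [0,0,0.05],"spin": 0},{"xyz": [0,0,0.015],"spin": 0},{"xyz": [0,0,0],"spin": 0},{"xyz": [0,0,0],"spin": 0},{"xyz": [0,0,0],"spin": 0}])

```text
time: 8.95
tool_pos: [440.1, -289.4, 17.7]
tcp_rot: [3.141, 0.0, 1.806]
contact_force: [0.0, -0.2, -0.4]
grip_width: 9.7
finger_force: 30.0
```

Call:
jog_arm(targets=[{"xyz": [0,0,0],"spin": 0},{"xyz": [0,0,0],"spin": 0},{"xyz": [0,0,0],"spin": 0},{"xyz": [0,0,0],"spin": 0},{"xyz": [0,0,0],"spin": 0},{"xyz": [0,0,-0.1],"spin": 0},{"xyz": [0,0,-0.4],"spin": 0},{"xyz": [0,0,-0.5],"spin": 0},{"xyz": [0,0,-0.5],"spin": 0},{"xyz": [0,0,-0.1],"spin": 0}], gripper=30)

```text
time: 10.2
tool_pos: [441.2, -290.3, 148.8]
tcp_rot: [3.138, 0.005, 1.806]
contact_force: [0.7, -0.4, -0.4]
grip_width: 27.4
finger_force: 0.0
```

```bash
python3 -c "
from h import *
go(645.3,50.5,140,2.351)"
```

```text
t 10.2 pos [ 441.2 -290.3  148.8] rot [3.138 0.005 1.806] q [-0.73  0.42  1.64  0.    1.08 -0.96] F [ 0.7 -0.4 -0.4] w 27.4 grip 0.0
  shift [3.549 3.473 0.104] spin -5.45
```

Call:
jog_arm(targets=[{"xyz": [0.2,0.2,0],"spin": 0},{"xyz": [0.4,0.4,0],"spin": 0},{"xyz": [0.5,0.5,0],"spin": 0},{"xyz": [0.5,0.5,0],"spin": 0},{"xyz": [0.5,0.5,0],"spin": 0},{"xyz": [0.5,0.5,0],"spin": 0},{"xyz": [0.5,0.5,0],"spin": 0},{"xyz": [0.3,0.3,0],"spin": 0},{"xyz": [0.149,0.073,0],"spin": -0.45},{"xyz": [0,0,0],"spin": -1}], gripper=50)

```text
time: 11.45
tool_pos: [643.4, 52.2, 144.7]
tcp_rot: [-3.14, -0.001, 1.956]
contact_force: [0.0, -0.0, -1.0]
grip_width: 45.8
finger_force: 0.0
```

Call:
jog_arm(targets=[{"xyz": [0,0,0],"spin": -1},{"xyz": [0,0,0],"spin": -1},{"xyz": [0,0,0],"spin": -1},{"xyz": [0,0,0],"spin": -1},{"xyz": [0,0,0.2],"spin": 0},{"xyz": [0,0,0.4],"spin": 0},{"xyz": [0,0,0.3],"spin": 0},{"xyz": [0,0,0],"spin": 0},{"xyz": [0,0,0],"spin": 0},{"xyz": [0,0,0],"spin": 0}])

```text
time: 12.7
tool_pos: [644.8, 51.4, 74.7]
tcp_rot: [3.14, 0.001, 2.35]
contact_force: [-1.1, -0.8, -0.7]
grip_width: 45.9
finger_force: 0.0
```

```bash
python3 -c "
from h import *
go(645.3,50.5,11.5,2.351)
im=bot.capture('scene');a=cv2.resize(im[100:230,190:350],None,fx=2.5,fy=2.5,interpolation=cv2.INTER_CUBIC);b=cv2.resize(im[250:380,240:400],None,fx=2.5,fy=2.5,interpolation=cv2.INTER_CUBIC)
cv2.imwrite('pics/s3.png',np.hstack([a,b]))"
```

```text
t 12.7 pos [644.8  51.4  74.7] rot [3.14e+00 1.00e-03 2.35e+00] q [-0.04  0.7   1.35  0.    1.09 -0.82] F [-1.1 -0.8 -0.7] w 45.9 grip 0.0
  shift [-0.011 -0.005  0.79 ] spin -0.01
```

View pics/s3.png

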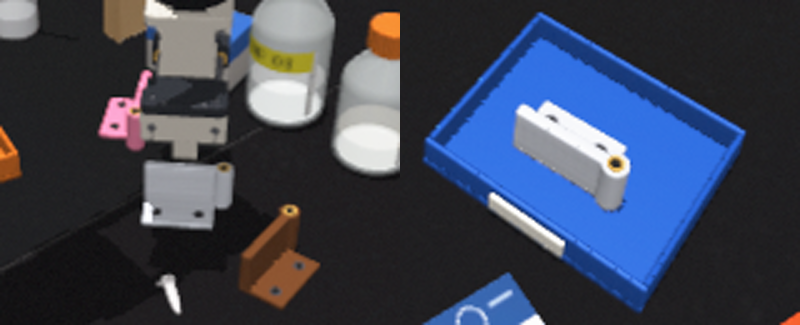

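hinge_left stands upright in the blue tray (right crop). The gripper is centred over hinge_right, at about (185,190) in the left crop. I'll go down and grip.

Call:
jog_arm(targets=[{"xyz": [-0.011,-0.005,0.2],"spin": 0},{"xyz": [0,0,0.2],"spin": 0},{"xyz": [0,0,0.2],"spin": 0},{"xyz": [0,0,0.13],"spin": 0},{"xyz": [0,0,0.05],"spin": 0},{"xyz": [0,0,0],"spin": 0},{"xyz": [0,0,0],"spin": 0},{"xyz": [0,0,0],"spin": 0},{"xyz": [0,0,0],"spin": 0},{"xyz": [0,0,0],"spin": 0}])

```text
time: 14.0
tool_pos: [644.6, 50.6, 11.3]
tcp_rot: [3.141, 0.0, 2.351]
contact_force: [-0.0, 0.4, 0.5]
grip_width: 46.0
finger_force: 0.0
```

Call:
jog_arm(targets=[{"xyz": [0,0,0],"spin": 0},{"xyz": [0,0,0],"spin": 0},{"xyz": [0,0,0],"spin": 0},{"xyz": [0,0,0],"spin": 0},{"xyz": [0,0,0],"spin": 0},{"xyz": [0,0,0],"spin": 0},{"xyz": [0,0,0],"spin": 0},{"xyz": [0,0,0],"spin": 0},{"xyz": [0,0,0],"spin": 0},{"xyz": [0,0,0],"spin": 0}], gripper=0)

```text
time: 15.25
tool_pos: [644.5, 50.6, 11.1]
tcp_rot: [3.142, -0.0, 2.351]
contact_force: [0.2, 0.5, -0.9]
grip_width: 10.3
finger_force: 30.0
```

```bash
python3 - <<'E'
from h import *
th=-.79;c,s=np.cos(th),np.sin(th)
g=np.array([489,294])-np.array([[c,-s],[s,c]])@np.array([2,-20]);print(g)
go(*g,120,2.351)
E
```

```text
[501.79937482 309.49761286]
t 15.25 pos [644.5  50.6  11.1] rot [ 3.142 -0.     2.351] q [-0.04  0.78  1.39  0.    0.97 -0.82] F [ 0.2  0.5 -0.9] w 10.3 grip 30.0
  shift [ 3.555  1.008 -1.361] spin -0.0
```

Call:
jog_arm(targets=[{"xyz": [0,0,-0.3],"spin": 0},{"xyz": [0,0,-0.6],"spin": 0},{"xyz": [0.2,0,-0.4],"spin": 0},{"xyz": [0.5,0.1,0],"spin": 0},{"xyz": [0.6,0.2,0],"spin": 0},{"xyz": [0.6,0.2,0],"spin": 0},{"xyz": [0.6,0.2,0],"spin": 0},{"xyz": [0.6,0.2,0],"spin": 0},{"xyz": [0.4,0.1,0],"spin": 0},{"xyz": [0.05,0,0],"spin": 0}])

```text
time: 16.5
tool_pos: [500.2, 310.5, 115.0]
tcp_rot: [-3.141, -0.0, 2.354]
contact_force: [0.4, -0.5, -0.3]
grip_width: 10.1
finger_force: 30.0
```

```bash
python3 -c "
from h import *
go(501.8,309.5,17.5,2.351)
im=bot.capture('scene');cv2.imwrite('pics/s4.png',cv2.resize(im[60:230,60:260],None,fx=3,fy=3,interpolation=cv2.INTER_CUBIC))"
```

```text
t 16.5 pos [500.2 310.5 115. ] rot [-3.141 -0.     2.354] q [ 0.43  0.56  1.49  0.    1.09 -0.36] F [ 0.4 -0.5 -0.3] w 10.1 grip 30.0
  shift [-0.024  0.006  1.219] spin 0.03
```

View pics/s4.png

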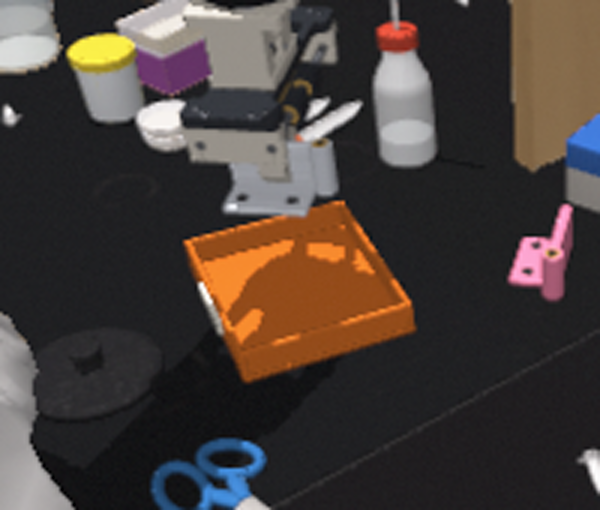

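Hinge_right hangs upright over the orange tray, whose rim corners are at about (190,242), (345,205), (410,305) and (245,375) in the crop. Before lowering, I'll check the tray centre in this view and the bottle's clearance.

```bash
python3 - <<'E'
from h import *
S=lambda x,y:((x+.5)/3-.5+60,(y+.5)/3-.5+60)
P=np.array([onz('scene',*S(*p),30) for p in[(188,242),(345,203),(411,303),(243,352)]]);print(P.round(),P.mean(0))
print('bottle base',onz('scene',*S(405,160),0),'cup',onz('scene',*S(160,145),0),'jar',onz('scene',*S(110,118),0))
E
```

```text
[[441. 398.  30.]
 [584. 361.  30.]
 [542. 194.  30.]
 [401. 228.  30.]] [492.06118588 295.37614161  30.        ]
bottle base [697.783861  431.0311015   0.       ] cup [518.0439287  621.23428399   0.        ] jar [502.84868159 708.10362449   0.        ]
```

Call:
jog_arm(targets=[{"xyz": [-0.02,0,0.3],"spin": 0},{"xyz": [0,0,0.3],"spin": 0},{"xyz": [0,0,0.25],"spin": 0},{"xyz": [0,0,0.15],"spin": 0},{"xyz": [0,0,0.12],"spin": 0},{"xyz": [0,0,0.07],"spin": 0},{"xyz": [0,0,0.03],"spin": 0},{"xyz": [0,0,0],"spin": 0},{"xyz": [0,0,0],"spin": 0},{"xyz": [0,0,0],"spin": 0}])

```text
time: 17.8
tool_pos: [502.9, 307.8, 17.9]
tcp_rot: [3.141, 0.0, 2.351]
contact_force: [0.0, -0.3, -0.9]
grip_width: 10.1
finger_force: 30.0
```

Call:
jog_arm(targets=[{"xyz": [0,0,0],"spin": 0},{"xyz": [0,0,0],"spin": 0},{"xyz": [0,0,0],"spin": 0},{"xyz": [0,0,0],"spin": 0},{"xyz": [0,0,0],"spin": 0},{"xyz": [0,0,-0.1],"spin": 0},{"xyz": [0,0,-0.4],"spin": 0},{"xyz": [0,0,-0.5],"spin": 0},{"xyz": [0,0,-0.5],"spin": 0},{"xyz": [0,0,-0.3],"spin": 0}], gripper=30)

```text
time: 19.05
tool_pos: [503.4, 308.0, 164.5]
tcp_rot: [3.138, 0.001, 2.351]
contact_force: [0.4, 1.0, -0.5]
grip_width: 27.4
finger_force: 0.0
```

Call:
jog_arm(targets=[{"xyz": [0,0,-0.3],"spin": 0},{"xyz": [0,0,-0.2],"spin": 0},{"xyz": [0,0,0],"spin": 0},{"xyz": [0,0,0],"spin": 0},{"xyz": [0,0,0],"spin": 0},{"xyz": [0,0,0],"spin": 0},{"xyz": [0,0,0],"spin": 0},{"xyz": [0,0,0],"spin": 0},{"xyz": [0,0,0],"spin": 0},{"xyz": [0,0,0],"spin": 0}])

```text
time: 20.3
tool_pos: [502.8, 307.7, 201.6]
tcp_rot: [3.141, 0.0, 2.351]
contact_force: [-0.2, 0.5, -1.0]
grip_width: 27.8
finger_force: 0.0
```

```bash
python3 -c "
from h import *
im=bot.capture('scene');cv2.imwrite('pics/s5.png',cv2.resize(im,None,fx=1.5,fy=1.5,interpolation=cv2.INTER_CUBIC))"
```

```text
(no output)
```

View pics/s5.png

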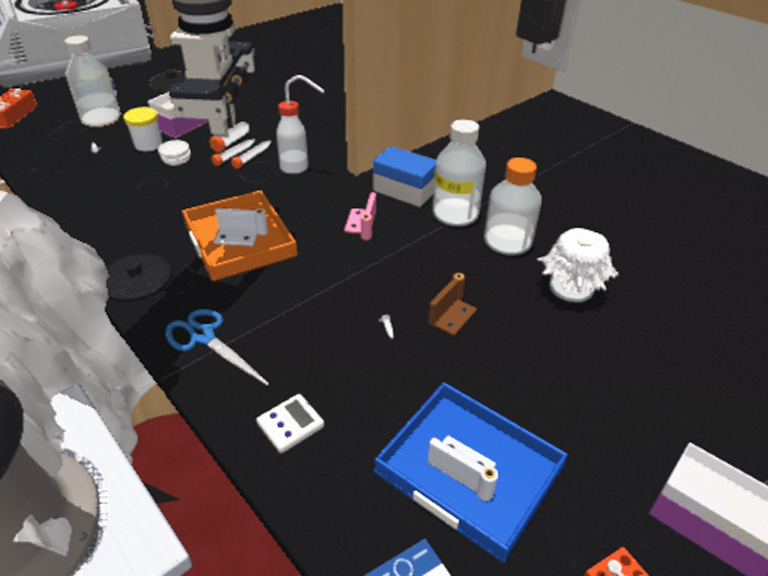

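Both hinges stand upright inside their trays: the left at about (465,467) in blue, the right at about (240,225) in orange. The gripper is clear and nothing else has moved, so I'm handing the job in.

```bash
python3 -c "
from plant import bot
print(bot.close_job())"
```

```text
the job is handed in; nothing more can be done
None
```

The left-hand hinge is standing upright in the blue tray and the right-hand hinge in the orange tray; I handed the job in at about 20 s of the 54 s allowed, and the judge returned no verdict.

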